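# Close up the breakers on the DIN rail

### The arm

A 6-joint arm with a two-finger parallel gripper is mounted at the origin on the work surface. World frame = base frame: x ahead of the robot, y to its left, z up, the work surface at z = 0. Lengths are in mm, angles in rad, forces in N, time in s.
With the tool pointing down it reaches from about 350 to 975 mm from the base axis. Payload 7.1 kg.
Tool frame: the origin (TCP) lies midway between the tips of the shut fingers; the grasp point (between the pads) lies 19 mm behind it; z points along the fingers, y is the line along which they close (so a half turn about z gives the same grasp; the last joint's range is limited). The gripper opens to 88 mm and grips with 3 to 60 N. Pads are 20 mm wide; open, the fingers measure 115 mm over their backs; the gripper's body (75 mm by 178 mm) begins 61 mm behind the grasp point.
Start: joints at [-1.192, 0.423, 1.63, -0, 1.089, -0.019], TCP at [242.135, -576.173, 222.675] pointing down, gripper open.
Joint ranges: [-3, 3], [-0.9, 2.11], [0.09, 2.58], [-1.31, 4.45], [0.11, 2.69], [-2.54, 2.54]. Speed limits (rad/s): [2.39, 2.39, 3.01, 3.14, 3.14, 3.14].

### API

Orientations are given as a rotation vector (axis times angle).
In Python, from workcell import ctrl gives the robot as it stands. The module is installed in compiled form; this text tells all that it offers.
- The arm moves only by the tool servo_tool, never from a script. Its argument "increments" is a list of rows, each a list of 7 numbers: the shift along the world's x, y, z in cm, then the turn, a rotation vector about the world's x, y, z in degrees, then the opening, from -1 (shut) to 1 (fully open). A call has 1 to 20 rows; each row is the pose to reach, as a shift and turn from the pose commanded when the call began; what a row does not reach only later rows make up. A row lasts 1/12 s, in which the tool goes at most 41.7 mm and 7.16 degrees, less where a joint would pass 70% of its speed; a pose out of reach is approached as far as the arm can. A call with a gripper value outside its range is refused whole. The fingers move at their own pace and stop on an object; the grip force is fixed at half the most. Time passes only in rows, so rows that repeat a pose let the fingers close. It gives the time, the measured TCP pose, the force, the opening and the grip force at its end, in the units of the state.
- ctrl.get_obs(): the state, without advancing time (a new reading comes with each control period).
- ctrl.get_image(name): name is "scene" or "top" or "wrist"; returns a dict with "image" (384x512x3 uint8, red, green, blue), "fx", "fy", "cx", "cy" (pixels), "extrinsics" (4x4, takes a point from camera to world coordinates); the wrist camera has in their place "tool_from_camera" (4x4, takes a point from camera to tool coordinates, whose origin is the TCP and whose axes are the flange's). Camera axes: x right, y up, looking along -z (the intrinsics and any distortion apply to the point x, -y, -z); pixel columns grow to the right and rows downward; lengths in mm; the calibration is good to about 2 mm. A picture is of the moment at which its call begins: read the wrist's pose just before it. There is no depth.
- ctrl.close_job(): hands the job in; it is judged then, once.
The state is a dict: "t": time; "qpos": joint angles; "qvel": joint speeds; "joint_torque": joint torques, N m; "ee_pos": TCP position; "orientation": TCP orientation; "ft_force": force on the tool from outside, world axes, zero at the start; "moment": the same for the moment, N m; "width": finger opening in mm; "grasp_force": force on a finger pad.
Only numpy, scipy, OpenCV 4.12 (cv2) and the standard library are available. Lean on these libraries where they do the work, as an engineer would, in place of code of your own. Each camera call takes 0.05 s, during which the arm holds its last target. There are 200 camera calls.

### The job

A control panel is being built up on the bench. With your fingertips, push the row of four circuit breakers along the DIN rail, together as one row, until the first is right up against the thin end clamp and all four stand tight side by side, then move clear. Push lightly on the end of the row: do not grip or lift the breakers or ram them into the clamp, and leave everything else on the bench where it is.

Things in the scene. Friction and masses are not known exactly. Their poses are not given: they have to be found in the camera images.
- panel: Fixed steel plate on the bench, 260 (its x) x 520 mm (its y), 3 mm thick; origin at the centre of its underside. A DIN rail, 35 mm wide, 470 mm long, runs along its y axis through the centre, rail top 18 mm above the origin. Grey wiring ducts 43 mm wide, tops 44 mm above the origin, run parallel, centred 98 mm either side. Position and yaw vary.
- end_clamp: The end stop: a thin grey plastic clamp fixed on the rail, rigid, 10 mm thick along the rail, 50 mm across, 30 mm high (42 mm at the middle, one screw on top). Origin at its centre on the rail top; axes as the panel's. It stands near one end of the rail, at the panel's +y or -y; the terminals are near the other end.
- terminals: A fixed group of four grey screw terminals near the other end of the rail, 42 mm long along the rail, 54 mm across, 44 mm high. Origin at its centre on the rail top. At least 60 mm of bare rail lies between it and the breakers at the start.
- breaker_1: Two-pole circuit breaker, off-white plastic, 36 mm wide along the rail, 86 mm across; 44 mm high at the shoulders, 60 mm on the 45 mm nose at the middle, 67.5 mm at its black toggle bar. Flat sides, 18 mm from the origin along y. Origin at its centre on the rail top (its underside), axes as the panel's. Claws under the rail's lips let it only slide along the rail.
- breaker_2: Second breaker, just like breaker_1. The four stand in the order 1, 2, 3, 4 along the panel's +y axis, 0 to 1.5 mm apart, around the middle of the rail and over 60 mm from the clamp.
- breaker_3: Third breaker, just like breaker_1. Each weighs 0.14 to 0.24 kg and takes about 0.4 N (0.2 to 0.6 N) to slide.
- breaker_4: Fourth breaker, just like breaker_1; the one at the +y end of the row.
- cutters: loose side cutters with yellow and black handles, 130 mm long, 12 mm high, lying on the bench at the right; origin under the middle. Leave alone.
- screwdriver: loose black-handled screwdriver, 190 mm long and under 35 mm high, lying on the bench at the right, between the robot and the panel. Leave alone.
- parts_tray: blue open tray 130 x 200 mm, 45 mm high, filled with black printed tubes, on the bench at the left; origin at the centre of its underside. Leave alone.
- spray_bottle: white spray bottle, 52 mm in diameter and 165 mm high, standing on the bench at the right; origin at the centre of its foot. Leave alone.
Mind the look-alikes: they are no part of the job. What is shaped like the breaker_4 but blue is not meant.

How it is judged (in metres and radians):
At the end, for the whole second after the job is handed in: The breaker next to the end clamp is no more than about 2.5 mm from it, the four breakers stand with no more than about 3.5 mm of gaps in all, all of them seated upright on the rail and at rest (horizontal distance between any of breaker_1, breaker_4 and end_clamp below 0.0255 m and horizontal distance between breaker_1 and breaker_4 below 0.1115 m and height (world z) of each of breaker_1, breaker_2, breaker_3, breaker_4 below 0.022 m and angle between each of breaker_1, breaker_2, breaker_3, breaker_4's own z axis and vertical below 0.06 rad and linear speed of each of breaker_1, breaker_2, breaker_3, breaker_4 below 0.01 m/s); the robot touches nothing.
It fails at once if a breaker was lifted or tipped (height (world z) of any of breaker_1, breaker_2, breaker_3, breaker_4 above 0.026 m or angle between any of breaker_1, breaker_2, breaker_3, breaker_4's own z axis and vertical above 0.2 rad).
It fails at once if a breaker was gripped or pushed with more than 40 N (contact force between the fingers and breaker_1 above 40 N or contact force between the fingers and breaker_2 above 40 N or contact force between the fingers and breaker_3 above 40 N or contact force between the fingers and breaker_4 above 40 N).
It fails at once if the row was rammed into the end clamp (over 60 N) or the end clamp was hit (contact force between end_clamp and breaker_1 above 60 N or contact force between end_clamp and breaker_4 above 60 N or contact force between any of the arm, the fingers and end_clamp above 20 N).
It fails at once if the row was pulled apart (more than 10 mm between neighbours) (horizontal distance between breaker_1 and breaker_2 above 0.046 m or horizontal distance between breaker_2 and breaker_3 above 0.046 m or horizontal distance between breaker_3 and breaker_4 above 0.046 m).
It fails at once if another thing on the bench was moved (distance of any of cutters, screwdriver, parts_tray, spray_bottle from where it was at the start of the episode above 0.02 m).
It also fails if it takes over 38 s, if anything falls off the work surface, if the arm or the gripper's body presses on something with over 40 N, if the wrist force passes 120 N, or if a joint passes its speed limit or range.

## Working session

There is one attempt and no reset: what is moved stays moved. The work goes in short steps, Python scripts to look and compute and a tool call to move; the robot and the scene stay as the last step left them, time stands still between calls to the robot, and variables do not carry over. Pictures are saved under pics/ and viewed, at most 10 in all, crops included, and the job is handed in when it is done.

Besides the shell and the picture viewer there is one more tool, called after ">>>" by a JSON object that holds its "op" and its "data". servo_tool: Moves the arm, as the interface text tells. Its arguments: {"type":"object","properties":{"increments":{"type":"array","items":{"type":"array","items":{"type":"number"}}}},"required":["increments"]}

```bash
mkdir -p pics; cat > h.py <<'E'
import numpy as np,cv2
from workcell import ctrl
def snap(n,f):
    d=ctrl.get_image(n); cv2.imwrite(f,d["image"][:,:,::-1]); np.savez(f+".npz",**{k:v for k,v in d.items()}); return d
def ray(d,u,v,z,E=None):
    E=np.array(d["extrinsics"]) if E is None else E
    r=E[:3,:3]@np.array([(u-d["cx"])/d["fx"],-(v-d["cy"])/d["fy"],-1]); o=E[:3,3]
    return o+r*(z-o[2])/r[2]
def proj(d,p):
    E=np.array(d["extrinsics"]); c=E[:3,:3].T@(np.array(p)-E[:3,3])
    return d["cx"]+d["fx"]*c[0]/-c[2], d["cy"]+d["fy"]*c[1]/c[2]
E
python3 - <<'E'
from h import *
for n in ("top","scene"):
    d=snap(n,f"pics/{n}0.png"); print({k:v for k,v in d.items() if k!="image"})
o=ctrl.get_obs(); print(o)
a=cv2.imread("pics/top0.png");cv2.imwrite("pics/top0b.png",cv2.resize(a,(800,600),interpolation=cv2.INTER_CUBIC))
E
```

```text
{'fx': 403.72537710137016, 'fy': 403.72537710137016, 'cx': 258.3441442442639, 'cy': 193.2750406637157, 'extrinsics': array([[ 7.60315121e-03,  9.95665872e-01, -9.26912217e-02,
         4.52378083e+02],
       [-9.99862314e-01,  6.20237134e-03, -1.53910464e-02,
        -1.06445579e+01],
       [-1.47494343e-02,  9.27954798e-02,  9.95575940e-01,
         1.47945404e+03],
       [ 0.00000000e+00,  0.00000000e+00,  0.00000000e+00,
         1.00000000e+00]])}
{'fx': 475.4181492532406, 'fy': 475.4181492532406, 'cx': 260.62515708786214, 'cy': 184.25897727828172, 'extrinsics': array([[-8.55158677e-01, -3.81513343e-01,  3.50929062e-01,
         1.18690194e+03],
       [ 5.17986065e-01, -6.03002126e-01,  6.06695041e-01,
         1.09223642e+03],
       [-1.98512829e-02,  7.00596892e-01,  7.13281095e-01,
         1.30555735e+03],
       [ 0.00000000e+00,  0.00000000e+00,  0.00000000e+00,
         1.00000000e+00]])}
{'t': 0.1, 'qpos': array([-1.19200091e+00,  4.23751688e-01,  1.63060255e+00,  8.72469895e-06,
        1.08859353e+00, -1.89859377e-02]), 'qvel': array([-1.84332182e-03, -1.53948079e-03,  8.17856555e-04, -5.78479109e-04,
        7.01510079e-04,  7.67109447e-05]), 'joint_torque': array([ 7.24060665e-04, -5.45613742e+01, -2.74323034e+01,  6.45930972e-02,
        1.88434002e-02, -4.39701387e-05]), 'ee_pos': array([ 241.95898205, -575.72582159,  221.99171272]), 'orientation': array([-3.07835336e+00, -6.20452225e-01,  3.68783733e-04]), 'ft_force': array([ 0.01971725, -0.42561318, -0.36714615]), 'moment': array([-0.03800505, -0.00886852,  0.02785706]), 'grasp_force': 0.0, 'width': 87.8905970810039}
```

View pics/top0b.png

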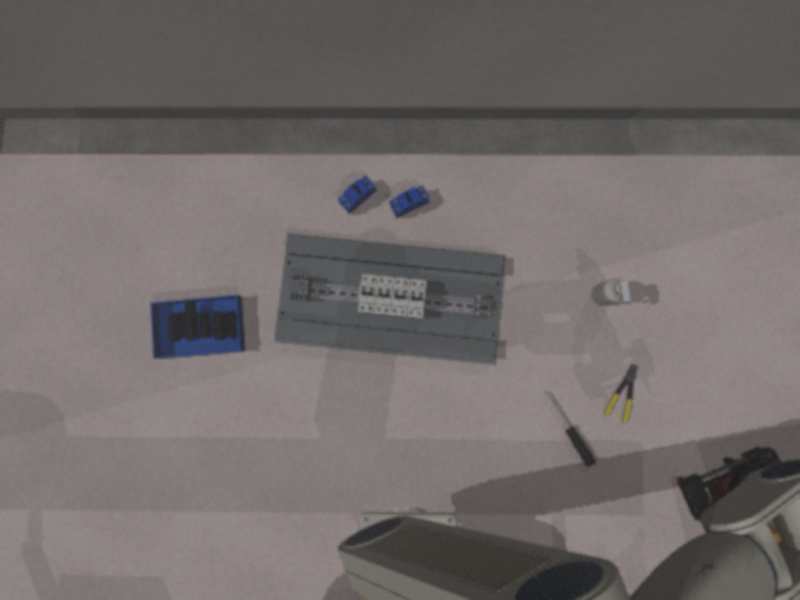

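View pics/scene0.png

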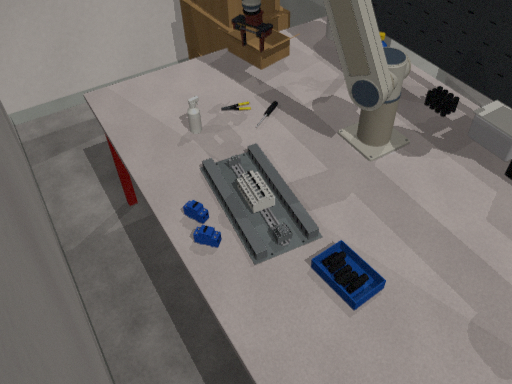

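```bash
python3 - <<'E'
from h import *
a=cv2.imread("pics/top0.png")[140:240,170:330];a=cv2.resize(a,(800,500),interpolation=cv2.INTER_CUBIC);cv2.imwrite("pics/c0.png",cv2.convertScaleAbs(a,alpha=1.7))
E
```

```text
(no output)
```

View pics/c0.png

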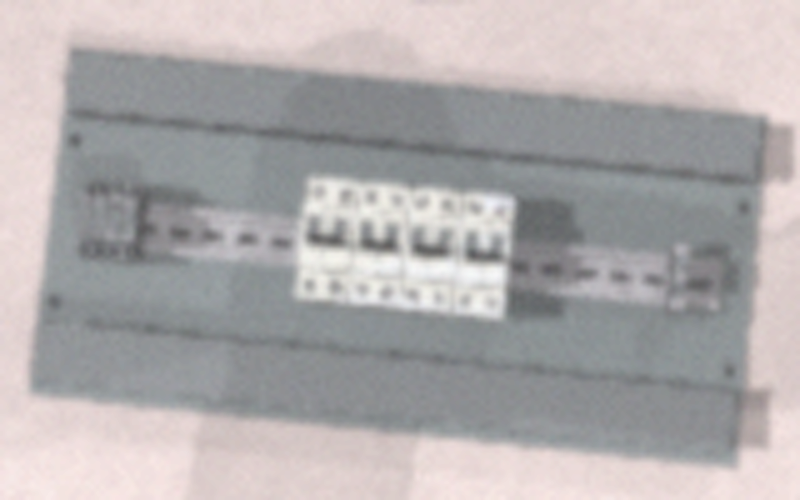

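Candidates (top image px): off-white row of four on the rail at (251,189); blue look-alikes at (228,124) and (262,128), which are not meant. I choose the off-white row. The left object, crop (115,220), looks like the terminals and the right one, (690,280), like the clamp, but this needs a nearer look.

```bash
python3 - <<'E'
from h import *
d=ctrl.get_image("top")
def P(x,y,z,n): 
    print(n,ray(d,170+(x+.5)/5-.5,140+(y+.5)/5-.5,z).round(1))
for x,y,z,n in [(70,48,47,"ductTL"),(768,115,47,"ductTR"),(738,466,47,"ductBR"),(32,393,47,"ductBL"),(305,178,62,"rowTL"),(516,195,62,"rowTR"),(506,320,62,"rowBR"),(294,298,62,"rowBL"),(85,220,60,"Lobj l"),(145,225,60,"Lobj r"),(668,278,50,"Robj l"),(720,280,50,"Robj r")]: P(x,y,z,n)
E
```

```text
ductTL [743.9 282.6  47. ]
ductTR [ 697.5 -219.9   47. ]
ductBR [ 447.1 -197.    47. ]
ductBL [495.  303.5  47. ]
rowTL [648.1 110.1  62. ]
rowTR [636.8 -39.5  62. ]
rowBR [548.2 -32.8  62. ]
rowBL [562.7 116.7  62. ]
Lobj l [617.4 266.2  60. ]
Lobj r [614.1 223.4  60. ]
Robj l [ 579.6 -147.8   50. ]
Robj r [ 578.4 -184.6   50. ]
```

>>> {"op": "servo_tool", "data": {"increments": [[2,3.6,4,0,0,-5,-1],[4,7.2,5,0,0,-10,-1],[6,10.8,6,0,0,-15,-1],[8,14.4,6,0,0,-20,-1],[10,18,6,0,0,-25,-1],[12,21.6,6,0,0,-28.2,-1],[14,25.2,6,0,0,-28.2,-1],[16,28.8,6,0,0,-28.2,-1],[18,32.4,6,0,0,-28.2,-1],[20,36,6,0,0,-28.2,-1],[22,39.6,6,0,0,-28.2,-1],[24,43.2,6,0,0,-28.2,-1],[26,46.8,6,0,0,-28.2,-1],[28,50.4,6,0,0,-28.2,-1],[30,54,6,0,0,-28.2,-1],[32,57.6,6,0,0,-28.2,-1],[33,61.2,6,0,0,-28.2,-1],[34,62,6,0,0,-28.2,-1],[34,62,6,0,0,-28.2,-1],[34,62,6,0,0,-28.2,-1]]}}

```text
t: 1.82
ee_pos: [581.9, 44.4, 282.1]
orientation: [3.138, -0.145, -0.002]
ft_force: [0.6, -0.0, -0.3]
width: 0.0
grasp_force: 0.0
```

```bash
python3 - <<'E'
from h import *
o=ctrl.get_obs(); print(o["t"],o["ee_pos"],o["orientation"],o["width"],o["ft_force"])
d=snap("wrist","pics/w0.png"); print(d["tool_from_camera"],d["fx"])
np.savez("pics/w0.npz",p=o["ee_pos"],r=o["orientation"],**d)
E
```

```text
1.8167 [581.92245875  44.40502427 282.07835008] [ 3.13781986e+00 -1.45120124e-01 -1.81365351e-03] 0.016686233838789716 [ 0.59506008 -0.01845495 -0.28370699]
[[-4.36842523e-04  9.63937029e-01  2.66130070e-01  7.30535040e+01]
 [ 9.99999636e-01  2.26049671e-04  8.22698152e-04 -6.54230707e-01]
 [ 7.32870598e-04  2.66130332e-01 -9.63936777e-01 -1.61895970e+02]
 [ 0.00000000e+00  0.00000000e+00  0.00000000e+00  1.00000000e+00]] 297.94112203703634
```

View pics/w0.png

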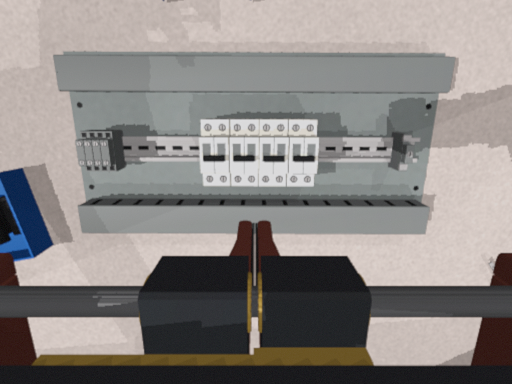

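Wrist view: four grey terminals at left (100,150), four breakers at (200–318, 120–187), thin clamp at right (402,150). So I push breaker_4's left face towards −y.

```bash
python3 - <<'E'
from h import *
from scipy.spatial.transform import Rotation as R
d=dict(np.load("pics/w0.npz"))
T=np.eye(4);T[:3,:3]=R.from_rotvec(d["r"]).as_matrix();T[:3,3]=d["p"]
print("tool x",T[:3,0],"y",T[:3,1],"z",T[:3,2])
E=T@d["tool_from_camera"]
for u,v,z,n in [(200,120,62,"row TL"),(317,121,62,"row TR"),(202,186,62,"row BL"),(315,187,62,"BR"),(202,155,78,"nose L"),(317,155,78,"nose R"),(392,135,48,"clamp"),(392,165,48,"clamp"),(122,150,62,"term right"),(60,57,47,"ductTL"),(450,57,47,"ductTR"),(80,206,47,"ductBL"),(427,206,47,"ductBR")]: print(n,ray(d,u,v,z,E).round(1))
im=d["image"][110:195,70:440,::-1];cv2.imwrite("pics/w0c.png",cv2.resize(im,(800,184),interpolation=cv2.INTER_CUBIC))
E
```

```text
tool x [ 0.99573058 -0.0923002  -0.00113421] y [-9.22997211e-02 -9.95731158e-01  4.71156330e-04] z [-1.17285122e-03 -3.64457948e-04 -9.99999246e-01]
row TL [648.6 107.   62. ]
row TR [633.9 -38.2  62. ]
row BL [564.2 116.3  62. ]
BR [549.  -32.4  62. ]
nose L [607.1 107.6  78. ]
nose R [593.9 -33.5  78. ]
clamp [ 606.1 -138.1   48. ]
clamp [ 566.1 -139.3   48. ]
term right [620.8 211.7  62. ]
ductTL [738.9 270.3  47. ]
ductTR [ 694.4 -206.6   47. ]
ductBL [547.8 293.6  47. ]
ductBR [ 502.8 -190.3   47. ]
```

View pics/w0c.png

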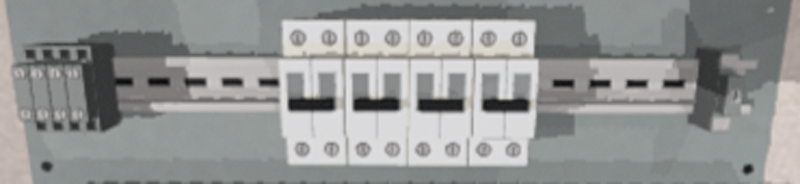

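>>> {"op": "servo_tool", "data": {"increments": [[1,4,0,0,0,0,-1],[2,8,0,0,0,0,-1],[3,11.9,-1,0,0,0,-1],[3,11.9,-5,0,0,0,-1],[3,11.9,-9,0,0,0,-1],[3,11.9,-13,0,0,0,-1],[3,11.9,-16,0,0,0,-1],[3,11.9,-19,0,0,0,-1],[3,11.9,-21,0,0,0,-1],[3,11.9,-22.5,0,0,0,-1],[3,11.9,-23.5,0,0,0,-1],[3,11.9,-23.5,0,0,0,-1],[3,11.9,-23.5,0,0,0,-1]]}}

```text
t: 2.95
ee_pos: [612.1, 161.7, 47.9]
orientation: [3.138, -0.15, -0.001]
ft_force: [-0.1, 0.7, 1.0]
width: 0.7
grasp_force: 0.0
```

```bash
python3 - <<'E'
from h import *
o=ctrl.get_obs(); print(o["t"],o["ee_pos"],o["ft_force"])
d=snap("wrist","pics/w1.png")
E
```

```text
2.95 [612.07680114 161.74094286  47.86549878] [-0.11665661  0.71169412  1.00906542]
```

View pics/w1.png

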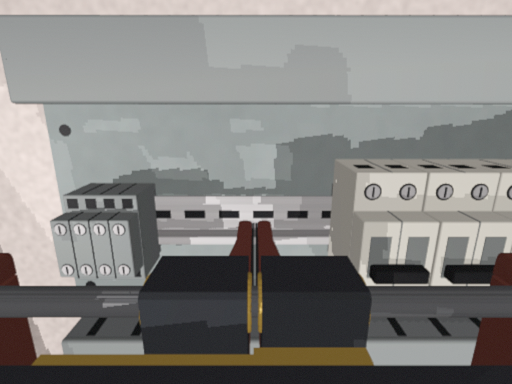

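Fingers stand between the terminals and the row, above the rail, at pixel (255,230). The row's end face is at about column 335. Next I push slowly along the rail.

>>> {"op": "servo_tool", "data": {"increments": [[-0.08,-0.9,0,0,0,0,-1],[-0.17,-1.8,0,0,0,0,-1],[-0.24,-2.5,0,0,0,0,-1],[-0.26,-2.8,0,0,0,0,-1],[-0.28,-3.0,0,0,0,0,-1],[-0.3,-3.2,0,0,0,0,-1],[-0.32,-3.4,0,0,0,0,-1],[-0.34,-3.6,0,0,0,0,-1],[-0.36,-3.8,0,0,0,0,-1],[-0.38,-4.0,0,0,0,0,-1],[-0.4,-4.2,0,0,0,0,-1],[-0.41,-4.4,0,0,0,0,-1],[-0.43,-4.6,0,0,0,0,-1],[-0.45,-4.8,0,0,0,0,-1],[-0.47,-5.0,0,0,0,0,-1],[-0.49,-5.2,0,0,0,0,-1],[-0.51,-5.4,0,0,0,0,-1],[-0.53,-5.6,0,0,0,0,-1],[-0.55,-5.8,0,0,0,0,-1],[-0.57,-6.0,0,0,0,0,-1]]}}

```text
t: 4.67
ee_pos: [606.4, 102.6, 47.7]
orientation: [-3.138, 0.148, -0.0]
ft_force: [0.5, 2.5, -0.5]
width: 0.7
grasp_force: 1.2
```

```bash
python3 - <<'E'
from h import *
o=ctrl.get_obs(); print(o["t"],o["ee_pos"],o["ft_force"])
d=snap("wrist","pics/w2.png"); a=d["image"][100:300,:,::-1].copy()
d2=snap("top","pics/t2.png"); b=cv2.resize(d2["image"][155:215,170:330,::-1],(512,192),interpolation=cv2.INTER_CUBIC)
cv2.imwrite("pics/m2.png",np.vstack([a,cv2.convertScaleAbs(b,alpha=1.6)]))
E
```

```text
4.6667 [606.41557607 102.64967844  47.6837921 ] [ 0.47496208  2.54266975 -0.52978524]
```

View pics/m2.png

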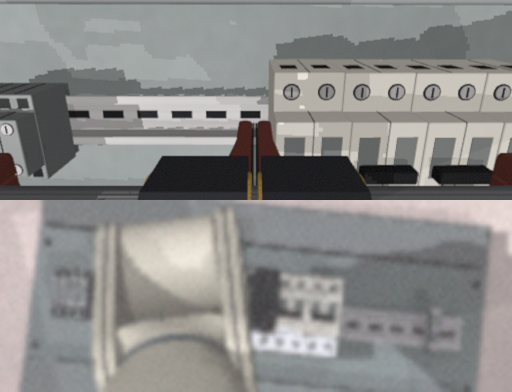

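```bash
python3 - <<'E'
from h import *
d=dict(np.load("pics/t2.png.npz"))
for u,v,z in [(343,278,62),(336,355,62),(427,310,48),(427,345,48),(430,328,58)]: print(ray(d,170+(u+.5)/3.2-.5,155+(v-200+.5)/3.2-.5,z).round(1))
E
```

```text
[635.3 -53.8  62. ]
[550.  -46.4  62. ]
[ 601.8 -147.7   48. ]
[ 562.8 -147.6   48. ]
[ 580.8 -150.    58. ]
```

>>> {"op": "servo_tool", "data": {"increments": [[-0.03,-0.3,0,0,0,0,-1],[-0.06,-0.65,0,0,0,0,-1],[-0.09,-1.0,0,0,0,0,-1],[-0.13,-1.4,0,0,0,0,-1],[-0.17,-1.8,0,0,0,0,-1],[-0.21,-2.2,0,0,0,0,-1],[-0.25,-2.6,0,0,0,0,-1],[-0.28,-3.0,0,0,0,0,-1],[-0.32,-3.4,0,0,0,0,-1],[-0.36,-3.8,0,0,0,0,-1],[-0.4,-4.2,0,0,0,0,-1],[-0.43,-4.6,0,0,0,0,-1],[-0.47,-5.0,0,0,0,0,-1],[-0.51,-5.4,0,0,0,0,-1],[-0.55,-5.8,0,0,0,0,-1],[-0.58,-6.2,0,0,0,0,-1],[-0.62,-6.6,0,0,0,0,-1],[-0.65,-6.9,0,0,0,0,-1],[-0.67,-7.1,0,0,0,0,-1],[-0.68,-7.2,0,0,0,0,-1]]}}

```text
t: 6.43
ee_pos: [599.6, 30.5, 47.7]
orientation: [3.138, -0.149, -0.0]
ft_force: [-0.3, 1.8, 0.7]
width: 0.6
grasp_force: 1.2
```

```bash
python3 - <<'E'
from h import *
o=ctrl.get_obs(); print(o["t"],o["ee_pos"],o["ft_force"])
d=snap("wrist","pics/w3.png"); a=cv2.resize(d["image"][100:280,240:,::-1],(512,340))
d2=snap("top","pics/t3.png"); b=cv2.resize(d2["image"][170:215,240:330,::-1],(512,256),interpolation=cv2.INTER_CUBIC)
cv2.imwrite("pics/m3.png",np.vstack([a,cv2.convertScaleAbs(b,alpha=1.6)]))
E
```

```text
6.4333 [599.59201355  30.48317932  47.68619783] [-0.28139794  1.81081652  0.65736527]
```

View pics/m3.png

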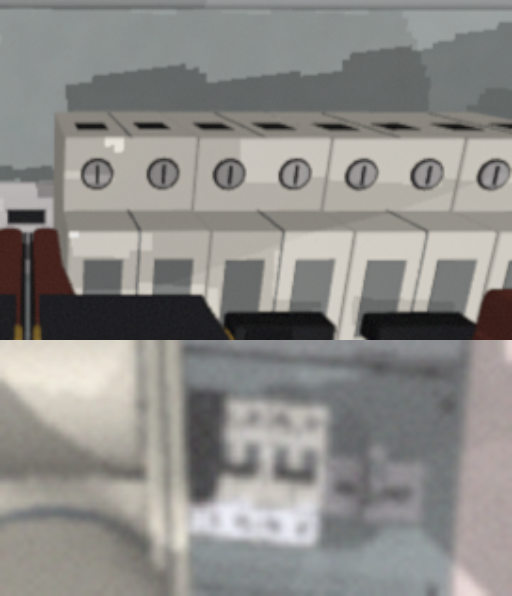

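Tight row, with its leading edge at about (324,470) and the clamp face at about (366,470) in the lower crop: roughly 20–26 mm left.

>>> {"op": "servo_tool", "data": {"increments": [[-0.02,-0.2,0,0,0,0,-1],[-0.04,-0.4,0,0,0,0,-1],[-0.06,-0.6,0,0,0,0,-1],[-0.08,-0.8,0,0,0,0,-1],[-0.09,-0.95,0,0,0,0,-1],[-0.1,-1.1,0,0,0,0,-1],[-0.11,-1.2,0,0,0,0,-1],[-0.12,-1.3,0,0,0,0,-1],[-0.13,-1.36,0,0,0,0,-1],[-0.13,-1.4,0,0,0,0,-1]]}}

```text
t: 7.37
ee_pos: [598.3, 16.7, 47.7]
orientation: [3.138, -0.148, -0.0]
ft_force: [-0.3, 2.9, -0.7]
width: 0.2
grasp_force: 1.1
```

>>> {"op": "servo_tool", "data": {"increments": [[-0.005,-0.05,0,0,0,0,-1],[-0.01,-0.1,0,0,0,0,-1],[-0.015,-0.15,0,0,0,0,-1],[-0.02,-0.2,0,0,0,0,-1]]}}

```text
t: 7.7
ee_pos: [598.1, 14.8, 47.7]
orientation: [3.138, -0.148, -0.0]
ft_force: [-0.4, 2.2, -0.0]
width: 0.3
grasp_force: 1.1
```

```bash
python3 - <<'E'
from h import *
d2=snap("top","pics/t4.png"); b=cv2.resize(d2["image"][170:215,240:330,::-1],(512,256),interpolation=cv2.INTER_CUBIC)
cv2.imwrite("pics/m4.png",cv2.convertScaleAbs(b,alpha=1.6))
E
```

```text
(no output)
```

View pics/m4.png

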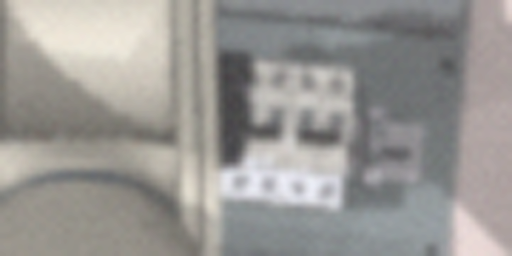

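Row edge at about column 350 and clamp at about 368: a few mm to 10 mm left, so I creep with force checks.

>>> {"op": "servo_tool", "data": {"increments": [[-0.005,-0.05,0,0,0,0,-1],[-0.01,-0.1,0,0,0,0,-1],[-0.015,-0.15,0,0,0,0,-1],[-0.02,-0.2,0,0,0,0,-1]]}}

```text
t: 8.08
ee_pos: [597.9, 12.8, 47.7]
orientation: [3.138, -0.148, -0.0]
ft_force: [0.1, 3.1, 0.6]
width: 0.5
grasp_force: 1.1
```

>>> {"op": "servo_tool", "data": {"increments": [[-0.005,-0.05,0,0,0,0,-1],[-0.01,-0.1,0,0,0,0,-1],[-0.015,-0.15,0,0,0,0,-1]]}}

```text
t: 8.33
ee_pos: [597.8, 11.3, 47.7]
orientation: [3.138, -0.148, 0.0]
ft_force: [0.2, 3.3, -0.3]
width: 0.2
grasp_force: 1.1
```

>>> {"op": "servo_tool", "data": {"increments": [[-0.005,-0.05,0,0,0,0,-1],[-0.01,-0.1,0,0,0,0,-1]]}}

```text
t: 8.5
ee_pos: [597.7, 10.3, 47.7]
orientation: [-3.138, 0.148, -0.0]
ft_force: [0.2, 2.9, 0.3]
width: 0.9
grasp_force: 1.1
```

>>> {"op": "servo_tool", "data": {"increments": [[-0.005,-0.05,0,0,0,0,-1],[-0.01,-0.1,0,0,0,0,-1],[-0.015,-0.15,0,0,0,0,-1]]}}

```text
t: 8.75
ee_pos: [597.5, 8.8, 47.7]
orientation: [-3.138, 0.148, 0.0]
ft_force: [-0.1, 2.3, -1.3]
width: 0.3
grasp_force: 1.1
```

>>> {"op": "servo_tool", "data": {"increments": [[-0.005,-0.05,0,0,0,0,-1],[-0.01,-0.1,0,0,0,0,-1],[-0.015,-0.15,0,0,0,0,-1]]}}

```text
t: 9.0
ee_pos: [597.4, 7.3, 47.7]
orientation: [-3.138, 0.148, 0.0]
ft_force: [0.1, 3.0, 0.5]
width: 0.1
grasp_force: 1.1
```

>>> {"op": "servo_tool", "data": {"increments": [[-0.005,-0.05,0,0,0,0,-1],[-0.01,-0.1,0,0,0,0,-1],[-0.015,-0.15,0,0,0,0,-1]]}}

```text
t: 9.25
ee_pos: [597.2, 5.8, 47.7]
orientation: [-3.138, 0.148, 0.0]
ft_force: [0.1, 1.7, 0.7]
width: 0.2
grasp_force: 1.1
```

>>> {"op": "servo_tool", "data": {"increments": [[-0.005,-0.05,0,0,0,0,-1],[-0.01,-0.1,0,0,0,0,-1],[-0.015,-0.15,0,0,0,0,-1]]}}

```text
t: 9.5
ee_pos: [597.0, 4.3, 47.7]
orientation: [-3.138, 0.148, 0.0]
ft_force: [0.6, 2.8, -0.7]
width: 0.6
grasp_force: 1.1
```

```bash
python3 - <<'E'
from h import *
d2=snap("top","pics/t5.png"); b=cv2.resize(d2["image"][170:215,240:330,::-1],(800,400),interpolation=cv2.INTER_CUBIC)
cv2.imwrite("pics/m5.png",cv2.convertScaleAbs(b,alpha=1.6))
E
```

```text
(no output)
```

View pics/m5.png

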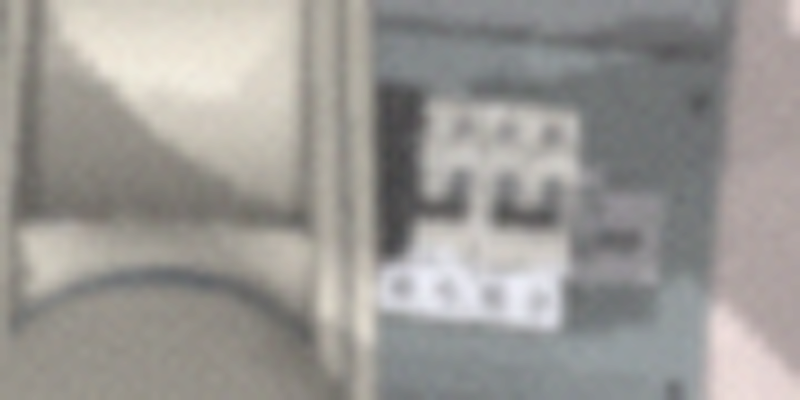

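The leading edge (about column 572) now practically meets the clamp (about 578). I keep creeping until the force rises.

>>> {"op": "servo_tool", "data": {"increments": [[-0.005,-0.05,0,0,0,0,-1],[-0.01,-0.1,0,0,0,0,-1]]}}

```text
t: 9.72
ee_pos: [597.0, 3.3, 47.7]
orientation: [-3.138, 0.148, -0.0]
ft_force: [1.3, 1.7, 0.0]
width: 0.6
grasp_force: 1.1
```

>>> {"op": "servo_tool", "data": {"increments": [[-0.005,-0.05,0,0,0,0,-1],[-0.01,-0.1,0,0,0,0,-1]]}}

```text
t: 9.88
ee_pos: [596.9, 2.3, 47.7]
orientation: [-3.138, 0.148, -0.0]
ft_force: [0.5, 2.2, 0.0]
width: 0.7
grasp_force: 1.1
```

>>> {"op": "servo_tool", "data": {"increments": [[-0.005,-0.05,0,0,0,0,-1],[-0.01,-0.1,0,0,0,0,-1]]}}

```text
t: 10.05
ee_pos: [596.8, 1.3, 47.7]
orientation: [-3.138, 0.148, -0.0]
ft_force: [0.2, 2.6, 0.4]
width: 0.3
grasp_force: 1.2
```

>>> {"op": "servo_tool", "data": {"increments": [[-0.005,-0.05,0,0,0,0,-1],[-0.01,-0.1,0,0,0,0,-1]]}}

```text
t: 10.22
ee_pos: [596.8, 1.1, 47.7]
orientation: [-3.137, 0.149, -0.0]
ft_force: [0.6, 9.4, -0.2]
width: 0.6
grasp_force: 4.8
```

Force rose to 9.4 N and the TCP stopped, so the row is against the clamp and tight. Next I back off and lift clear.

>>> {"op": "servo_tool", "data": {"increments": [[0.01,0.1,0,0,0,0,-1],[0.03,0.3,0,0,0,0,-1],[0.09,1,0,0,0,0,-1],[0.19,2,0,0,0,0,-1],[0.38,4,0,0,0,0,-1],[0.57,6,0,0,0,0,-1],[0.57,6,2,0,0,0,-1],[0.57,6,5,0,0,0,-1],[0.57,6,9,0,0,0,-1],[0.57,6,13,0,0,0,-1],[-1,5,17,0,0,0,-1],[-2,2,20,0,0,0,-1],[-2,-1,23,0,0,0,-1],[-2,-4,23,0,0,0,-1],[-2,-6,23,0,0,0,-1],[-2,-6,23,0,0,0,-1],[-2,-6,23,0,0,0,-1],[-2,-6,23,0,0,0,-1]]}}

```text
t: 11.72
ee_pos: [576.4, -58.7, 277.3]
orientation: [-3.138, 0.148, 0.001]
ft_force: [-0.9, 0.4, 0.5]
width: 0.2
grasp_force: 0.0
```

```bash
python3 - <<'E'
from h import *
from scipy.spatial.transform import Rotation as R
o=ctrl.get_obs(); d=snap("wrist","pics/w6.png")
T=np.eye(4);T[:3,:3]=R.from_rotvec(o["orientation"]).as_matrix();T[:3,3]=o["ee_pos"]; E=T@d["tool_from_camera"]
print(o["t"],o["ee_pos"],o["ft_force"])
# predicted row ends from contact, back-projected, and bright-plastic extent at shoulder height
Ei=np.linalg.inv(E)
def pj(p):
    c=Ei@np.append(p,1); return np.array([d["cx"]-d["fx"]*c[0]/c[2], d["cy"]+d["fy"]*c[1]/c[2]])
g=cv2.cvtColor(d["image"],cv2.COLOR_RGB2GRAY); hsv=cv2.cvtColor(d["image"],cv2.COLOR_RGB2HSV)
ax=np.array([.0935,.9956,0]); c=np.array([604,111.5,62])-ax*114  # shoulder line start
xr=np.array([.9956,-.0935,0])
for off in (35,0,-35):
    z=62 if off else 78
    s=np.arange(-175,25,3); row=[]
    for t in s:
        u,v=pj(c+ax*t+xr*off+[0,0,z-62]); row.append(int(g[int(round(v)),int(round(u))]))
    print(off,"y",c[1]-175, row)
E
```

```text
11.7167 [576.43872019 -58.71720688 277.25456395] [-0.92386286  0.38648331  0.46422353]
35 y -176.9984 [100, 98, 98, 99, 98, 100, 100, 99, 96, 200, 194, 166, 163, 139, 207, 206, 207, 170, 142, 154, 207, 198, 195, 168, 163, 138, 207, 206, 206, 164, 134, 164, 205, 197, 195, 161, 156, 132, 206, 205, 204, 160, 134, 164, 207, 202, 194, 157, 155, 133, 206, 205, 204, 158, 133, 165, 208, 162, 124, 124, 123, 123, 132, 133, 134, 137, 137]
0 y -176.9984 [139, 123, 126, 135, 135, 136, 135, 125, 101, 152, 97, 30, 34, 32, 32, 32, 34, 30, 31, 97, 205, 175, 160, 32, 37, 32, 31, 31, 34, 34, 28, 59, 207, 193, 137, 35, 31, 30, 30, 33, 31, 34, 29, 95, 209, 172, 169, 28, 32, 33, 33, 32, 30, 35, 31, 46, 208, 174, 162, 172, 175, 175, 175, 175, 176, 176, 176]
-35 y -176.9984 [142, 142, 143, 143, 142, 139, 143, 142, 141, 196, 208, 184, 173, 200, 207, 207, 208, 186, 174, 202, 208, 198, 208, 187, 168, 203, 207, 207, 208, 188, 173, 208, 207, 206, 207, 186, 174, 202, 207, 207, 208, 182, 175, 202, 208, 196, 208, 195, 169, 203, 207, 207, 208, 187, 175, 207, 209, 167, 136, 138, 137, 137, 138, 133, 133, 133, 138]
```

```bash
python3 -c "
from workcell import ctrl
print(ctrl.close_job())"
```

```text
the job is handed in; nothing more can be done
None
```

I pushed the four breakers along the rail as one row until they stopped against the end clamp at a measured 9.4 N, then moved the arm clear. The final image measured the row at about 144 mm (±3 mm), which is what four breakers with no gaps should measure. I handed the job in at about 12 s and no verdict came back.

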